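# Log and present the tall jar on the stock carousel

### The job

Log a withdrawal on the tally counter by swinging its sprung lever all the way to its stop and letting it spring fully back; then turn the stock carousel until its tall square jar stands in line with the steel pointer on the carousel's base. The carousel swings back if let go, so finish with the fingers still on it, holding it still with that jar at the pointer, and leave everything else on the counter where it stands.

Things in the scene. Friction and masses are not known exactly. Their poses are not given: they have to be found in the camera images.
- dock: fixed black base plate of the carousel on the counter, 12 mm thick, 112 mm radius; origin on the turning axis at counter height, z up. Its -x axis is the carousel's front, roughly towards the robot: a tongue there carries the upright steel pointer, a 22 mm square post turned corner-first, 150 mm from the axis, top 55 mm above the counter.
- front_place (a point): point fixed to the base plate, 85 mm from the axis towards the pointer and 45 mm above the counter: the tall jar's axis belongs above it.
- carousel: carousel; origin on the turning axis, 12 mm above the counter. White turntable 250 mm across, upper face 40 mm above the counter. Six places 85 mm from the axis, 60 degrees apart: tall square jar, four round jars (48 mm wide, tops at 118 mm), one empty; jars are fixed to it. Ball on a centre post, top at 131 mm. Its -x axis points to the tall jar's resting place, any direction at least 0.8 rad off the pointer.
- turntable (a joint): angle of the turntable from its rest, rad, positive counter-clockwise from above, starts at 0, stops at -3.6 and 3.6, so it can be turned either way. A spring of 0.12 N m/rad (about 1.4 N per rad at the jar) drives it back to 0, damped with 0.12 N m s/rad.
- tally: fixed grey tally counter, box 85 x 85 mm and 55 mm high (from 33 mm in front of its origin, on the -x side, to 52 mm behind); origin at counter height under the lever's pivot, z up; the window is on its -x face.
- lever (a joint): angle of the tally's lever, rad: 0 at home, 1.0 at its stop, growing counter-clockwise from above. A spring returns it: about 1 N at the knob at home, 2.8 N at the stop.
- lever_knob (a point): top centre of the lever's upright round black knob, 16 mm across, 107 mm above the counter and 65 mm from the pivot; its sides are free from 73 mm above the counter upwards (flat steel arm below, 62 to 67 mm). At home it lies 2.3 rad counter-clockwise from the tally's +x axis, seen from above.
- pill_bottle: small loose white round bottle with a cap, 44 mm across, 80 mm tall, standing on the counter between tally and carousel; not part of the job; origin at the centre of its underside.
- carton: cardboard carton 60 x 100 x 50 mm behind the carousel; not part of the job; origin at the centre of its underside.
- gel_bottle: clear hand-gel bottle, 60 mm across, 150 mm tall, behind; not part of the job; origin at the centre of its underside.
- tape_roll: flat roll of clear tape, 70 mm across, 22 mm high; not part of the job; origin at the centre of its underside.
- pen_cup: empty dark steel pen cup, 76 mm across, 90 mm tall; not part of the job; origin at the centre of its underside.
- stapler: black stapler, 130 x 32 x 50 mm; not part of the job; origin at the centre of its underside.
- notepad: paper pad 100 x 140 x 12 mm; not part of the job; origin at the centre of its underside.
- tall_jar (a point): top centre of the cap of the tall square jar, 175 mm above the counter. Plain white jar, square body 46 x 46 mm up to 155 mm above the counter, a flat side facing the turning axis; round cap 38 mm across and 20 mm high. It stands 57 mm higher than the other jars.

How it is judged:
By the outcome, as a careful person would: the job done as asked, in the order asked, and still so for the second after the job is handed in, while the arm keeps its last pose, push and grip.
It also fails if it takes over 59 s, if anything falls off the work surface, if the arm or the gripper's body presses on something with over 40 N, if the wrist force passes 120 N, or if a joint passes its speed limit or range.

### The arm

A 7-joint arm with a two-finger parallel gripper is mounted at the origin on the work surface. World frame = base frame: x ahead of the robot, y to its left, z up, the work surface at z = 0. Lengths are in m, angles in rad, forces in N, time in s.
With the tool pointing down it reaches from about 0.4 to 0.85 m from the base axis. Payload 10.4 kg.
Tool frame: the origin (TCP) lies between the finger pads; the fingertips stand 22 mm ahead of it and the grasp point (between the pads) lies 3 mm ahead of it; z points along the fingers, y is the line along which they close (so a half turn about z gives the same grasp; the last joint's range is limited). The gripper opens to 85 mm and grips with 20 to 120 N. Pads are 22 mm wide; open, the fingers measure 114 mm over their backs; the gripper's body (76 mm by 85 mm) begins 54 mm behind the grasp point. The pads swing forward as they close: fully open they stand 13 mm farther back than shut.
Start: joints at [1.225, 0.332, -0.065, 1.46, 0.022, 1.35, -0.088], TCP at [0.198, -0.593, 0.253] pointing down, gripper open.
Joint ranges: [-2.6, 2.6], [-0.5, 2.12], [-1.47, 1.34], [0.16, 2.42], [-1.27, 4.41], [0.06, 2.06], [-2.6, 2.6]. Speed limits (rad/s): [2.22, 2.22, 2.79, 2.79, 3.14, 3.14, 3.14].

### API

Orientations are given as a unit quaternion [x, y, z, w].
In Python, from workcell import manip, camera, ticket, boxes_of, outline_of gives the robot as it stands.
- The arm moves only by the tool carry_out, never from a script. Its argument "deltas" is a list of rows, each a list of 5 numbers: the shift along the tool's x, y, z as a fraction of full scale, then the turn about the tool's z as a fraction of full scale, then the opening, from -1 (shut) to 1 (fully open), so that 0 is half open. In form: [[tx, ty, tz, spin, gripper], ...]. A call has 1 to 20 rows; each row is the pose to reach, as a shift and turn from the pose commanded when the call began, along the tool's axes at that moment; what a row does not reach only later rows make up. Full scale, the value 1, is 150 mm for a shift and 30 degrees for a turn. A row lasts 1/8 s, in which the tool goes at most 62.5 mm and 10.7 degrees, less where a joint would pass 70% of its speed; a pose out of reach is approached as far as the arm can. A call with a number of a shift or a turn outside -1 to 1 is refused whole. A call with a gripper value outside its range is refused whole. The fingers move at their own pace and stop on an object; "force" is the grip in N (left out, the last holds). Time passes only in rows, so rows that repeat a pose let the fingers close. It gives the time, the measured TCP pose, the force, the opening and the grip force at its end, in the units of the state.
- manip.get_obs(): the state, without advancing time (a new reading comes with each control period).
- camera(name): name is "scene" or "top" or "wrist"; returns a dict with "img" (480x640x3 uint8, red, green, blue), "depth" (480x640 float32, m along the optical axis (not along the pixel's ray), 0 where there is no reading), "vertical_fov" (degrees; the focal length in pixels is half the picture's height over the tangent of half this angle, whatever the lens; pixels are square), "cx", "cy" (the principal point, pixels), "k1" (the pictures are not rectified: a ray, as slopes to the right and down, at radius r is drawn at 1 + k1 r^2 times it, then the intrinsics apply), "R" (3x3) and "t" (3): a world point X has camera coordinates R X + t. Camera axes: x right, y down, z forward; pixel columns grow to the right and rows downward; lengths in m; the calibration is good to about 2 mm. A picture is of the moment at which its call begins.
- ticket.hand_in(): hands the job in; it is judged then, once.
Trained networks look in a picture, given as the dict that the camera call returned (one of the last four; its "shot" number tells which), for a name from the list of things; names that differ only in an ending like _2 or _b are one class to them, and where a whole thing is asked for, a point or a joint stands for the part that bears it (a point fixed in the world has none). Each returns a list of dicts, best first, with "conf" (0 to 1); they miss things now and then, are a little off and sometimes report something else, mostly with a low value. They report only what shows in the picture. A call takes as long as a camera call.
- boxes_of(query, picture): "position" ([x, y, z] in m, in world coordinates, good to about 4 mm: the middle of the surface that is visible of it).
- outline_of(query, picture): "region" (480x640 bool, what is visible of it).
The state is a dict: "clock": time; "joint_pos": joint angles; "joint_velocities": joint speeds; "tau": joint torques, N m; "position": TCP position; "ee_rot": TCP orientation; "ft_force": force on the tool from outside, world axes, zero at the start; "torque": the same for the moment, N m; "grip_width": opening from 0.0 (shut) to 1.0 (fully open); "grasp_force": force on a finger pad.
Only numpy, scipy, OpenCV 4.12 (cv2) and the standard library are available. Lean on these libraries where they do the work, as an engineer would, in place of code of your own. Each camera call takes 0.05 s, during which the arm holds its last target. There are 200 camera calls.

## Working session

There is one attempt and no reset: what is moved stays moved. The work goes in short steps, Python scripts to look and compute and a tool call to move; the robot and the scene stay as the last step left them, time stands still between calls to the robot, and variables do not carry over. Pictures are saved under pics/ and viewed, at most 10 in all, crops included, and the job is handed in when it is done.

Besides the shell and the picture viewer there is one more tool, called after "Call:" by a JSON object that holds its "api" and its "payload", one argument or row to a line. carry_out: Moves the arm, as the interface text tells. Its arguments: {"type":"object","properties":{"deltas":{"type":"array","items":{"type":"array","items":{"type":"number"}}},"force":{"type":"number"}},"required":["deltas"]}

```bash
mkdir -p pics; cat > h.py <<'E'
import numpy as np, cv2
from workcell import manip, camera, ticket, boxes_of, outline_of
def pts(c):
    f=240/np.tan(np.radians(c["vertical_fov"])/2)
    K=np.array([[f,0,c["cx"]],[0,f,c["cy"]],[0,0,1.]])
    v,u=np.mgrid[0:480,0:640]
    n=cv2.undistortPoints(np.stack([u.ravel(),v.ravel()],1).astype(float)[:,None],K,np.array([c["k1"],0,0,0,0.])).reshape(480,640,2)
    d=c["depth"]; P=np.dstack([n[...,0]*d,n[...,1]*d,d])
    return (P-c["t"])@c["R"]  # world
def save(c,n): cv2.imwrite(f"pics/{n}.png",c["img"][...,::-1])
E
cat > a.py <<'E'
from h import *
np.set_printoptions(precision=4,suppress=True)
for n in("scene","top"):
    c=camera(n); save(c,n+"1"); P=pts(c); np.savez(n+"1.npz",P=P,img=c["img"])
    print(n,-c["R"].T@c["t"])
    for q in["dock","carousel","tally","lever_knob","tall_jar","pill_bottle","carton","gel_bottle","tape_roll","pen_cup","stapler","notepad"]:
        print(q,[(np.round(b["position"],3).tolist(),round(b["conf"],2)) for b in boxes_of(q,c)[:2]])
print(manip.get_obs())
E
python3 a.py
```

```text
scene [ 1.5581 -0.3804  0.8134]
dock [([0.628, -0.133, 0.012], 0.8)]
carousel [([0.57, -0.113, 0.055], 0.84), ([0.408, 0.098, 0.05], 0.61)]
tally [([0.556, 0.26, 0.056], 0.9)]
lever_knob [([0.47, -0.381, 0.013], 0.43)]
tall_jar [([0.572, -0.109, 0.057], 0.88), ([0.56, 0.258, 0.052], 0.64)]
pill_bottle [([0.411, 0.098, 0.053], 0.58)]
carton [([0.802, 0.001, 0.047], 0.87), ([0.659, 0.47, 0.036], 0.44)]
gel_bottle [([0.793, 0.158, 0.08], 0.92)]
tape_roll [([0.468, -0.384, 0.019], 0.71), ([0.804, 0.002, 0.049], 0.19)]
pen_cup [([0.727, -0.315, 0.066], 0.8)]
stapler [([0.659, 0.47, 0.037], 0.94)]
notepad [([0.304, -0.422, 0.01], 0.83), ([0.728, -0.313, 0.064], 0.7)]
top [0.2993 0.0607 1.9912]
dock [([0.451, -0.381, 0.021], 0.41)]
carousel [([0.531, -0.106, 0.042], 0.9)]
tally [([0.525, 0.266, 0.055], 0.79), ([0.452, -0.382, 0.022], 0.38)]
lever_knob [([0.515, 0.293, 0.069], 0.44)]
tall_jar [([0.634, 0.469, 0.048], 0.23)]
pill_bottle [([0.396, 0.1, 0.075], 0.73)]
carton [([0.779, 0.014, 0.05], 0.62)]
gel_bottle [([0.766, 0.162, 0.1], 0.72), ([0.526, -0.105, 0.043], 0.59)]
tape_roll [([0.451, -0.379, 0.02], 0.95)]
pen_cup [([0.633, 0.47, 0.045], 0.66), ([0.719, -0.317, 0.043], 0.65)]
stapler [([0.635, 0.471, 0.046], 0.82), ([0.291, -0.418, 0.008], 0.5)]
notepad [([0.293, -0.42, 0.005], 0.66)]
{'clock': 1.3, 'joint_pos': array([ 1.2254,  0.3322, -0.0647,  1.4601,  0.0216,  1.3499, -0.0885]), 'joint_velocities': array([-0.0004,  0.0025, -0.0003,  0.002 ,  0.0003, -0.0007, -0.0006]), 'tau': array([  0.0005, -62.5237,   0.049 , -39.1828,   0.0166,   0.0018,
         0.    ]), 'position': array([ 0.1983, -0.5927,  0.2533]), 'ee_rot': array([0.987 , 0.1607, 0.    , 0.    ]), 'ft_force': array([1.109 , 0.484 , 0.5492]), 'torque': array([-0.0183,  0.0018,  0.0466]), 'grasp_force': 0.0, 'grip_width': 1.0027682729064107}
```

View pics/scene1.png

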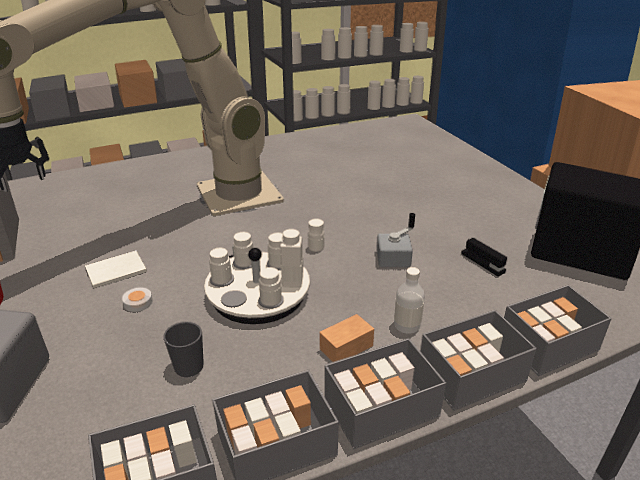

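View pics/top1.png

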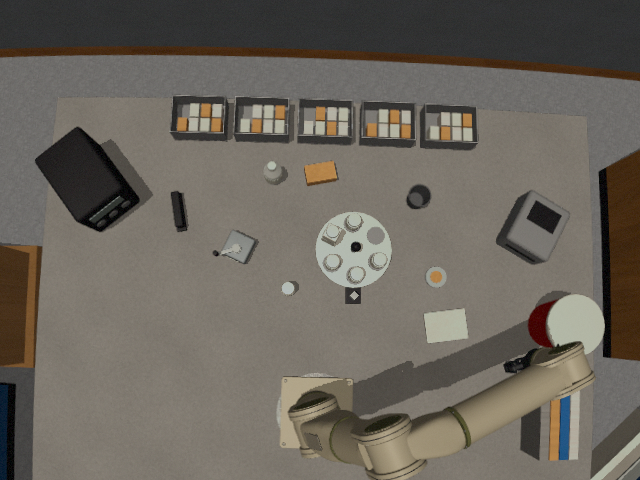

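```bash
cat > b.py <<'E'
from h import *
np.set_printoptions(precision=4,suppress=True)
for n in("scene1","top1"):
    D=np.load(n+".npz"); P=D["P"]
    x,y,z=P[...,0],P[...,1],P[...,2]
    def st(name,m):
        q=P[m]
        if len(q): 
            (c,s,a)=cv2.minAreaRect(q[:,:2].astype(np.float32)); r=cv2.minEnclosingCircle(q[:,:2].astype(np.float32))
            print(n,name,len(q),"mean",q.mean(0),"med",np.median(q,0),"rect",np.array(c),np.array(s),a,"circ",np.array(r[0]),r[1])
    near=np.hypot(x-.54,y+.105)<.14
    st("table",near&(abs(z-.04)<.004))
    st("jarcap",near&(z>.165)&(z<.185))
    st("jartop",near&(z>.14)&(z<.185))
    st("ball",(np.hypot(x-.54,y+.105)<.03)&(z>.10)&(z<.14))
    st("pointer",(np.hypot(x-.385,y+.1)<.04)&(z>.045)&(z<.06))
    st("tongue",(np.hypot(x-.385,y+.1)<.04)&(z>.008)&(z<.03))
    t=np.hypot(x-.52,y-.28)<.12
    st("tallytop",t&(abs(z-.055)<.004))
    st("arm",t&(z>.061)&(z<.07))
    st("knob",t&(z>.075)&(z<.12))
    st("pill",(np.hypot(x-.4,y-.1)<.05)&(z>.07)&(z<.09))
    st("counter",(np.hypot(x-.4,y-.3)<.05))
D=np.load("top1.npz")["img"]
cv2.imwrite("pics/c1.png",cv2.resize(D[200:310,205:405],(800,440),interpolation=cv2.INTER_CUBIC)[...,::-1])
E
python3 b.py
```

```text
scene1 table 2600 mean [ 0.5694 -0.1277  0.0401] med [ 0.577  -0.1352  0.04  ] rect [ 0.5457 -0.1124] [0.246 0.231] 30.431243896484375 circ [ 0.5377 -0.1062] 0.12707573175430298
scene1 jarcap 155 mean [ 0.5786 -0.0307  0.1724] med [ 0.5807 -0.0307  0.1734] rect [ 0.5757 -0.0301] [0.0346 0.0363] 84.61919403076172 circ [ 0.5747 -0.0294] 0.021380580961704254
scene1 jartop 393 mean [ 0.5845 -0.0327  0.1601] med [ 0.5872 -0.0332  0.1584] rect [ 0.5771 -0.0305] [0.0438 0.0465] 64.026123046875 circ [ 0.5776 -0.0292] 0.02961675450205803
scene1 ball 152 mean [ 0.5447 -0.1067  0.1195] med [ 0.5457 -0.1072  0.1205] rect [ 0.5433 -0.1076] [0.0302 0.0246] 70.666015625 circ [ 0.5402 -0.1054] 0.016390614211559296
scene1 pointer 3 mean [ 0.3893 -0.122   0.0504] med [ 0.3891 -0.1213  0.0512] rect [ 0.389 -0.122] [0.0031 0.0009] 42.265743255615234 circ [ 0.3893 -0.1224] 0.0016528323758393526
scene1 tongue 12 mean [ 0.3738 -0.1255  0.0145] med [ 0.372  -0.1241  0.0108] rect [ 0.3751 -0.1268] [0.0108 0.0265] 83.82383728027344 circ [ 0.3751 -0.1265] 0.014315532520413399
scene1 tallytop 459 mean [0.5411 0
[... 2016 characters left out ...]
[0.532  0.2705] 0.05536208674311638
top1 arm 126 mean [0.5214 0.2839 0.0648] med [0.5184 0.2832 0.0644] rect [0.5265 0.2781] [0.0918 0.0883] 72.43756103515625 circ [0.5271 0.2801] 0.06076598912477493
top1 knob 30 mean [0.5062 0.3204 0.0964] med [0.504  0.3329 0.1007] rect [0.5139 0.3028] [0.0211 0.0798] 14.23143196105957 circ [0.5107 0.302 ] 0.04004804044961929
top1 pill 122 mean [0.4001 0.1038 0.0789] med [0.3996 0.1029 0.0783] rect [0.3992 0.104 ] [0.038 0.035] 1.022851824760437 circ [0.3999 0.104 ] 0.01988053321838379
top1 counter 718 mean [ 0.3998  0.2999 -0.0009] med [ 0.3996  0.3002 -0.0008] rect [0.3996 0.3004] [0.0976 0.0977] 9.529098510742188 circ [0.4001 0.3   ] 0.05001363903284073
```

View pics/c1.png

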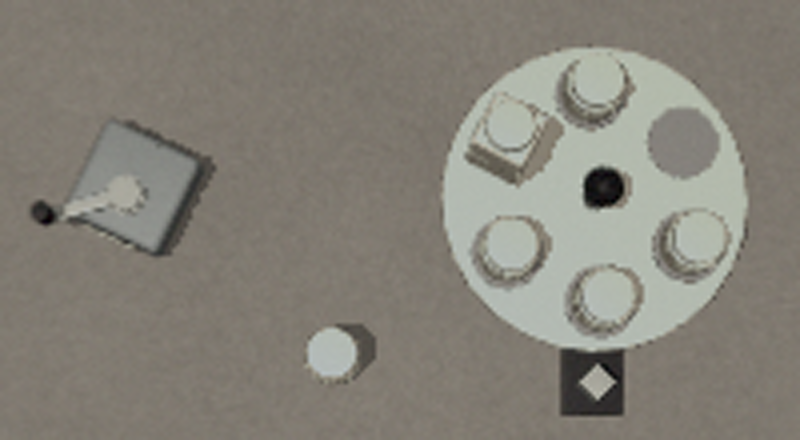

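```bash
cat > g.py <<'E'
import sys
from h import *
from scipy.spatial.transform import Rotation as R
def goal(x,y,z,yaw):
    o=manip.get_obs(); M=R.from_quat(o["ee_rot"]).as_matrix()
    cur=np.degrees(np.arctan2(M[1,0],M[0,0])); dy=(yaw-cur+180)%360-180
    d=np.r_[M.T@(np.array([x,y,z])-o["position"])/.15,-dy/30]
    print("t",round(o["clock"],2),"pos",o["position"].round(4),"yaw",round(cur,1),"zdir",M[:,2].round(3),"F",o["ft_force"].round(1),"grip",round(o["grip_width"],3),round(o["grasp_force"],1),"q",o["joint_pos"].round(2))
    print("delta",d.round(3),"scaled",(d/max(1,abs(d).max())).round(3))
if __name__=="__main__": goal(*map(float,sys.argv[1:5]))
E
python3 g.py 0.5 -0.25 0.26 46.4
```

```text
t 1.3 pos [ 0.1983 -0.5927  0.2533] yaw 18.5 zdir [ 0. -0. -1.] F [1.1 0.5 0.5] grip 1.003 0.0 q [ 1.23  0.33 -0.06  1.46  0.02  1.35 -0.09]
delta [ 2.632 -1.529 -0.044 -0.93 ] scaled [ 1.    -0.581 -0.017 -0.353]
```

Call:
{"api": "carry_out", "payload": {
  "deltas": [
    [0.4, -0.23, -0.05, -0.3, -1],
    [0.8, -0.46, -0.05, -0.6, -1],
    [1, -0.58, -0.05, -0.93, -1],
    [1, -0.58, -0.05, -0.93, -1],
    [1, -0.58, -0.05, -0.93, -1]
  ]
}}

```text
clock: 1.92
position: [0.3124, -0.4632, 0.2609]
ee_rot: [0.919, 0.393, -0.0, 0.0]
ft_force: [0.2, 0.1, -0.6]
grip_width: 0.0
grasp_force: 0.0
```

```bash
python3 g.py 0.5 -0.15 0.26 46.4
```

```text
t 1.93 pos [ 0.3124 -0.4632  0.2609] yaw 46.3 zdir [-0.    -0.001 -1.   ] F [ 0.2  0.1 -0.6] grip 0.0 0.0 q [ 1.09  0.19 -0.22  1.62  0.04  1.33  0.1 ]
delta [ 2.373 -0.538  0.005 -0.003] scaled [ 1.    -0.227  0.002 -0.001]
```

Call:
{"api": "carry_out", "payload": {
  "deltas": [
    [0.4, -0.08, 0, 0, -1],
    [0.8, -0.16, 0, 0, -1],
    [1, -0.2, 0, 0, -1],
    [1, -0.2, 0, 0, -1]
  ]
}}

```text
clock: 2.42
position: [0.3955, -0.3325, 0.261]
ee_rot: [0.919, 0.394, 0.0, 0.0]
ft_force: [-0.9, -0.9, -0.2]
grip_width: -0.006
grasp_force: 0.0
```

Call:
{"api": "carry_out", "payload": {
  "deltas": [
    [0.4, -0.16, 0, 0, -1],
    [0.8, -0.32, 0, 0, -1],
    [1, -0.4, 0, 0, -1],
    [1, -0.4, 0, 0, -1]
  ]
}}

```text
clock: 2.92
position: [0.4552, -0.1827, 0.261]
ee_rot: [0.919, 0.394, 0.0, 0.0]
ft_force: [0.3, -0.9, -0.3]
grip_width: -0.004
grasp_force: 0.0
```

Call:
{"api": "carry_out", "payload": {
  "deltas": [
    [0.4, -0.24, 0, 0, -1],
    [0.8, -0.48, 0, 0, -1],
    [1, -0.6, 0, 0, -1],
    [1, -0.6, 0, 0, -1]
  ]
}}

```text
clock: 3.42
position: [0.4935, -0.0113, 0.2609]
ee_rot: [0.919, 0.395, 0.0, -0.0]
ft_force: [-0.0, -1.7, 0.0]
grip_width: -0.001
grasp_force: 0.0
```

```bash
python3 g.py 0.541 0.370 0.26 46.4
```

```text
t 3.42 pos [ 0.4935 -0.0113  0.2609] yaw 46.5 zdir [ 0.     0.001 -1.   ] F [-0.  -1.7  0. ] grip -0.001 0.0 q [ 0.56  0.08 -0.65  1.76  0.05  1.32 -0.86]
delta [ 2.063 -1.52   0.008  0.004] scaled [ 1.    -0.737  0.004  0.002]
```

Call:
{"api": "carry_out", "payload": {
  "deltas": [
    [0.4, -0.3, 0, 0, -1],
    [0.8, -0.6, 0, 0, -1],
    [1, -0.75, 0, 0, -1],
    [1, -0.75, 0, 0, -1]
  ]
}}

```text
clock: 3.92
position: [0.5153, 0.1756, 0.2604]
ee_rot: [0.919, 0.395, -0.0, -0.001]
ft_force: [-0.1, -1.0, -1.1]
grip_width: -0.002
grasp_force: 0.0
```

Call:
{"api": "carry_out", "payload": {
  "deltas": [
    [0.4, -0.3, 0, 0, -1],
    [0.8, -0.6, 0, 0, -1],
    [1, -0.75, 0, 0, -1],
    [1, -0.75, 0, 0, -1],
    [1, -0.75, 0, 0, -1]
  ]
}}

```text
clock: 4.55
position: [0.539, 0.3567, 0.2598]
ee_rot: [0.92, 0.392, -0.001, 0.001]
ft_force: [0.7, -0.7, 0.4]
grip_width: -0.003
grasp_force: 0.0
```

```bash
python3 g.py 0.538 0.373 0.106 46.4; python3 - <<'E'
from h import *
c=camera("wrist");save(c,"w1")
P=pts(c);m=(np.hypot(P[...,0]-.51,P[...,1]-.33)<.03)&(P[...,2]>.08)&(P[...,2]<.12);print(m.sum(),P[m].mean(0) if m.any() else 0, np.percentile(P[m],[5,95],axis=0) if m.any() else 0)
E
```

```text
t 4.55 pos [0.539  0.3567 0.2598] yaw 46.2 zdir [-0.    -0.002 -1.   ] F [ 0.7 -0.7  0.4] grip -0.003 0.0 q [-0.09  0.49 -0.81  1.35  0.36  1.44 -1.65]
delta [ 0.076 -0.081  1.025 -0.007] scaled [ 0.074 -0.079  1.    -0.007]
606 [0.50435622 0.33816196 0.10040714] [[0.49726092 0.33104944 0.08323255]
 [0.50982767 0.34378574 0.10671216]]
```

View pics/w1.png

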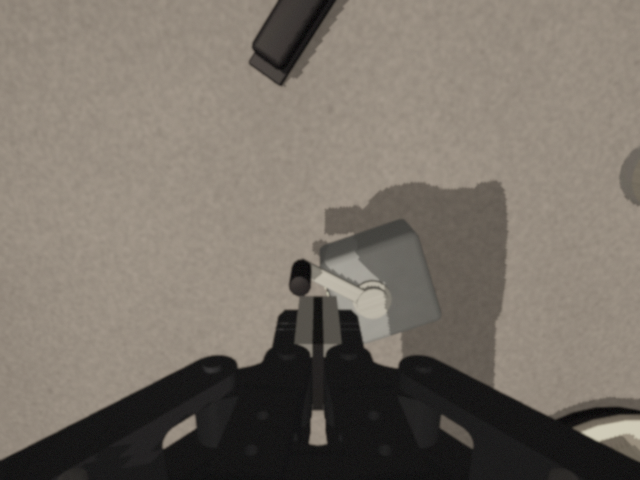

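```bash
python3 g.py 0.529 0.368 0.104 46.4
```

```text
t 4.6 pos [0.5391 0.3563 0.2602] yaw 46.1 zdir [ 0.    -0.002 -1.   ] F [ 1.2 -0.7 -0.5] grip 0.002 0.0 q [-0.09  0.49 -0.81  1.35  0.36  1.44 -1.65]
delta [ 0.011 -0.104  1.041 -0.009] scaled [ 0.011 -0.1    1.    -0.008]
```

Call:
{"api": "carry_out", "payload": {
  "deltas": [
    [0.03, -0.1, 0.0, -0.01, -1],
    [0.03, -0.1, 0.3, -0.01, -1],
    [0.03, -0.1, 0.6, -0.01, -1],
    [0.03, -0.1, 0.8, -0.01, -1],
    [0.03, -0.1, 1, -0.01, -1],
    [0.03, -0.1, 1, -0.01, -1]
  ]
}}

```text
clock: 5.35
position: [0.5284, 0.3719, 0.1091]
ee_rot: [0.918, 0.396, -0.002, 0.001]
ft_force: [0.1, -0.1, -0.2]
grip_width: 0.001
grasp_force: 0.0
```

```bash
python3 g.py 0.459 0.297 0.104 46.4
```

```text
t 5.35 pos [0.5284 0.3719 0.1091] yaw 46.7 zdir [-0.003 -0.002 -1.   ] F [ 0.1 -0.1 -0.2] grip 0.001 0.0 q [-0.13  0.61 -0.77  1.52  0.45  1.19 -1.73]
delta [-0.681  0.007  0.036  0.009] scaled [-0.681  0.007  0.036  0.009]
```

Call:
{"api": "carry_out", "payload": {
  "deltas": [
    [-0.1, 0, 0.03, 0, -1],
    [-0.2, 0, 0.03, 0, -1],
    [-0.3, 0, 0.03, 0, -1],
    [-0.38, 0, 0.03, 0, -1],
    [-0.45, 0, 0.03, 0, -1],
    [-0.5, 0, 0.03, 0, -1],
    [-0.54, 0, 0.03, 0, -1],
    [-0.54, 0, 0.03, 0, -1]
  ]
}}

```text
clock: 6.35
position: [0.474, 0.314, 0.1064]
ee_rot: [0.918, 0.396, 0.0, 0.0]
ft_force: [3.2, 0.9, 1.5]
grip_width: 0.0
grasp_force: 1.5
```

```bash
python3 g.py 0.459 0.297 0.104 46.4;python3 - <<'E'
from h import *
c=camera("top");save(c,"t2");c2=camera("wrist");save(c2,"w2")
im=np.hstack([cv2.resize(c["img"][200:300,170:270],(400,400)),cv2.resize(c2["img"],(400,300))[:300].copy() if 0 else cv2.resize(c2["img"][100:480,100:480],(400,400))])
cv2.imwrite("pics/m2.png",im[...,::-1])
E
```

```text
t 6.35 pos [0.474  0.314  0.1064] yaw 46.7 zdir [ 0.001 -0.    -1.   ] F [3.2 0.9 1.5] grip 0.0 1.5 q [ 0.    0.47 -0.82  1.74  0.38  1.1  -1.7 ]
delta [-0.151  0.005  0.016  0.009] scaled [-0.151  0.005  0.016  0.009]
```

View pics/m2.png

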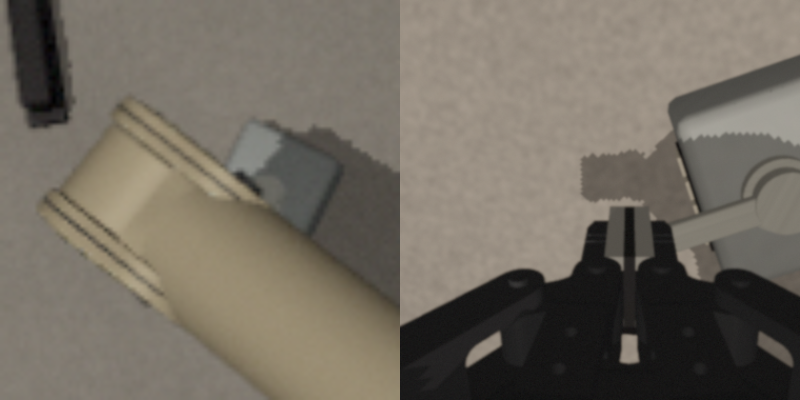

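Call:
{"api": "carry_out", "payload": {
  "deltas": [
    [-0.03, 0, 0, 0, -1],
    [-0.05, 0, 0, 0, -1],
    [-0.05, 0, 0, 0, -1]
  ]
}}

```text
clock: 6.82
position: [0.4685, 0.3087, 0.1063]
ee_rot: [0.918, 0.396, 0.0, 0.0]
ft_force: [4.9, 1.2, -0.7]
grip_width: 0.003
grasp_force: 2.0
```

Call:
{"api": "carry_out", "payload": {
  "deltas": [
    [-0.02, 0, 0, 0, -1],
    [-0.03, 0, 0, 0, -1],
    [-0.03, 0, 0, 0, -1]
  ]
}}

```text
clock: 7.2
position: [0.4671, 0.3068, 0.1066]
ee_rot: [0.918, 0.396, 0.002, -0.001]
ft_force: [13.2, 8.3, -7.7]
grip_width: 0.001
grasp_force: 7.4
```

Call:
{"api": "carry_out", "payload": {
  "deltas": [
    [-0.02, 0, 0, 0, -1],
    [-0.03, 0, 0, 0, -1],
    [-0.03, 0, 0, 0, -1]
  ]
}}

```text
clock: 7.58
position: [0.4664, 0.3057, 0.1071]
ee_rot: [0.918, 0.396, 0.006, -0.002]
ft_force: [27.1, 19.2, -21.8]
grip_width: -0.002
grasp_force: 16.1
```

Call:
{"api": "carry_out", "payload": {
  "deltas": [
    [0.1, 0, 0, 0, -1],
    [0.25, 0, 0, 0, -1],
    [0.4, 0, 0, 0, -1],
    [0.55, 0, 0, 0, -1],
    [0.7, 0, 0, 0, -1],
    [0.7, 0, 0, 0, -1],
    [0.7, 0, -0.5, 0, -1],
    [0.7, 0, -1, 0, -1],
    [0.7, 0, -1, 0, -1],
    [0.7, 0, -1, 0, -1]
  ]
}}

```text
clock: 8.82
position: [0.5339, 0.3791, 0.2582]
ee_rot: [0.918, 0.396, 0.001, -0.0]
ft_force: [0.7, 0.4, -0.2]
grip_width: -0.001
grasp_force: 0.0
```

```bash
python3 g.py 0.56 0.2 0.26 63;python3 - <<'E'
from h import *
for n in("wrist","scene"):
    c=camera(n);save(c,n+"3")
    P=pts(c);m=(np.hypot(P[...,0]-.51,P[...,1]-.3)<.08)&(P[...,2]>.08)&(P[...,2]<.11);print(m.sum(),P[m].mean(0))
E
```

```text
t 8.82 pos [0.5339 0.3791 0.2582] yaw 46.7 zdir [ 0.002  0.001 -1.   ] F [ 0.7  0.4 -0.2] grip -0.001 0.0 q [-0.13  0.51 -0.82  1.33  0.37  1.44 -1.68]
delta [-0.75   0.946 -0.013 -0.543] scaled [-0.75   0.946 -0.013 -0.543]
262 [0.50648384 0.34111189 0.09243454]
60 [0.5084948  0.33297874 0.09573059]
```

Call:
{"api": "carry_out", "payload": {
  "deltas": [
    [-0.35, 0.4, 0, 0, 1],
    [-0.7, 0.8, 0, 0, 1],
    [-0.9, 1, 0, 0, 1],
    [-0.9, 1, 0, 0, 1]
  ]
}}

```text
clock: 9.43
position: [0.5511, 0.1718, 0.2542]
ee_rot: [0.92, 0.393, -0.002, 0.001]
ft_force: [0.3, 0.1, -0.2]
grip_width: 0.844
grasp_force: 0.0
```

Call:
{"api": "carry_out", "payload": {
  "deltas": [
    [-0.35, 0.4, 0, 0, 1],
    [-0.6, 0.7, 0, -0.2, 1],
    [-0.7, 0.8, 0, -0.4, 1],
    [-0.7, 0.8, 0, -0.55, 1],
    [-0.7, 0.8, 0, -0.55, 1]
  ]
}}

```text
clock: 10.05
position: [0.5655, 0.0194, 0.255]
ee_rot: [0.852, 0.524, -0.001, -0.001]
ft_force: [-0.9, 0.3, -0.2]
grip_width: 1.0
grasp_force: 0.0
```

```bash
python3 g.py 0.573 -0.029 0.26 63.3;python3 - <<'E'
from h import *
c=camera("wrist");save(c,"w4")
P=pts(c);
near=np.hypot(P[...,0]-.57,P[...,1]+.03)<.06
for lo,hi in((.168,.182),(.148,.16)):
    m=near&(P[...,2]>lo)&(P[...,2]<hi);q=P[m][:,:2].astype(np.float32);print(m.sum(),P[m].mean(0),cv2.minAreaRect(q),cv2.minEnclosingCircle(q))
E
```

```text
t 10.05 pos [0.5655 0.0194 0.255 ] yaw 63.2 zdir [-0.002  0.001 -1.   ] F [-0.9  0.3 -0.2] grip 1.0 0.0 q [ 0.55  0.3  -0.8   1.58  0.21  1.35 -0.74]
delta [-0.265  0.19  -0.034 -0.004] scaled [-0.265  0.19  -0.034 -0.004]
3707 [ 0.571736   -0.02644294  0.17373073] ((0.571434497833252, -0.02800092101097107), (0.03778017684817314, 0.0375351756811142), 46.45793914794922) ((0.5707901120185852, -0.02800724469125271), 0.019568035379052162)
2241 [ 0.57381386 -0.01549469  0.15330726] ((0.5716646909713745, -0.027652697637677193), (0.04598553478717804, 0.04587304964661598), 63.79166793823242) ((0.5712441802024841, -0.027951180934906006), 0.03073146939277649)
```

View pics/w4.png

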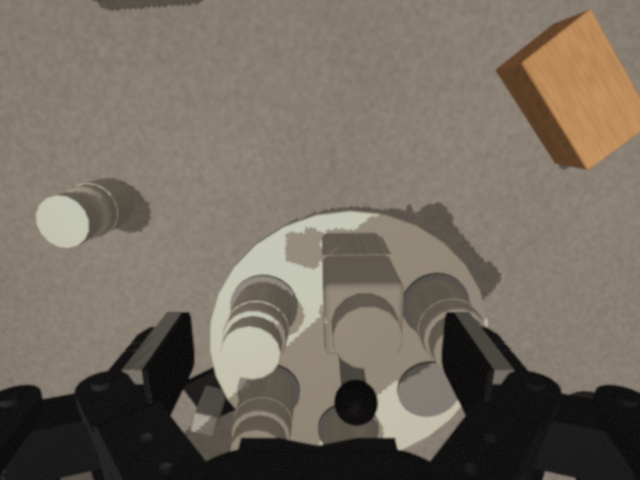

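Call:
{"api": "carry_out", "payload": {
  "deltas": [
    [-0.26, 0.177, 0, -0.02, 1],
    [-0.26, 0.177, 0, -0.02, 1],
    [-0.26, 0.177, 0.3, -0.02, 1],
    [-0.26, 0.177, 0.55, -0.02, 1],
    [-0.26, 0.177, 0.7, -0.02, 1],
    [-0.26, 0.177, 0.73, -0.02, 1],
    [-0.26, 0.177, 0.73, -0.02, 1]
  ]
}}

```text
clock: 10.98
position: [0.5725, -0.0269, 0.1473]
ee_rot: [0.849, 0.529, 0.0, -0.0]
ft_force: [-0.0, -0.7, 0.4]
grip_width: 1.003
grasp_force: 0.0
```

```bash
python3 g.py 0.5714 -0.0278 0.146 63.8; python3 - <<'E'
from h import *
D=np.load("top1.npz");P=D["P"];g=D["img"].astype(int).sum(2)
x,y,z=P[...,0],P[...,1],P[...,2]
m=(np.hypot(x-.384,y+.106)<.022)&(z>.052)&(z<.06);print(m.sum(),P[m].mean(0),cv2.minAreaRect(P[m][:,:2].astype(np.float32)))
for v in range(286,306): print(v,g[v,343:364])
E
```

```text
t 10.97 pos [ 0.5725 -0.0269  0.1473] yaw 63.8 zdir [ 0.  0. -1.] F [-0.  -0.7  0.4] grip 1.003 0.0 q [ 0.58  0.4  -0.74  1.7   0.29  1.16 -0.7 ]
delta [-0.008 -0.004  0.009  0.001] scaled [-0.008 -0.004  0.009  0.001]
21 [ 0.38311982 -0.10750458  0.05499722] ((0.3844822943210602, -0.10715390741825104), (0.020377589389681816, 0.02060684747993946), 47.08359146118164)
286 [380 467 520 530 545 545 545 541 542 543 542 546 544 544 542 546 545 544
 543 493 440]
287 [359 370 238 208 202 212 310 348 418 520 522 411 400 394 338 287 273 217
 324 364 352]
288 [357 355 205 158 140 142 149 162 169 181 176 156 157 152 146 134 118 156
 359 363 354]
289 [357 359 194 155 150 150 126 136 129 139 134 134 136 130 129 128 139 168
 360 371 362]
290 [365 354 197 149 136 138 133 149 137 143 142 141 125 143 135 134 131 165
 353 370 359]
291 [364 365 197 154 140 139 144 138 143 134 214 462 111  45 133 122 130 167
 357 365 364]
292 [368 371 194 157 144 139 144 149 135 196 494 478 456  91  75 141 134 144
 363 368 363]
293 [366 357 195 159 154 140 142 138 211 492 482 479 475 459  99  68 138 144
 356 353 360]
294
[... 388 characters left out ...]
0 154 146 197 254 501 507 500 162 135 146 134 150
 358 361 353]
299 [362 359 204 154 155 143 145 143 142 199 259 495 139 141 146 140 130 155
 349 357 360]
300 [360 366 200 160 139 153 146 147 147 155 174 146 138 136 139 129 134 164
 361 365 362]
301 [364 363 198 158 141 156 143 138 144 145 139 135 135 137 129 134 141 166
 367 362 356]
302 [366 357 199 157 157 139 146 150 144 142 141 147 147 132 142 139 137 155
 360 360 355]
303 [367 362 203 158 148 142 153 118 125 118 136 127 121 126 128 134 147 197
 361 359 357]
304 [358 364 356 360 362 356 362 364 356 372 365 356 357 368 372 368 366 353
 349 355 363]
305 [362 365 362 356 373 369 358 354 353 359 364 357 351 362 369 368 363 358
 355 355 367]
```

Call:
{"api": "carry_out", "payload": {
  "deltas": [
    [-0.007, -0.004, 0.008, 0, -1],
    [-0.007, -0.004, 0.008, 0, -1],
    [-0.007, -0.004, 0.008, 0, -1],
    [-0.007, -0.004, 0.008, 0, -1],
    [-0.007, -0.004, 0.008, 0, -1],
    [-0.007, -0.004, 0.008, 0, -1]
  ],
  "force": 30
}}

```text
clock: 11.72
position: [0.5715, -0.0285, 0.1463]
ee_rot: [0.849, 0.528, 0.0, 0.0]
ft_force: [-2.4, -0.6, 6.2]
grip_width: 0.533
grasp_force: 31.6
```

Call:
{"api": "carry_out", "payload": {
  "deltas": [
    [-0.002, -0.049, 0, -0.167, -1],
    [-0.009, -0.098, 0, -0.333, -1],
    [-0.019, -0.147, 0, -0.5, -1],
    [-0.034, -0.194, 0, -0.667, -1],
    [-0.053, -0.239, 0, -0.833, -1],
    [-0.076, -0.283, 0, -1, -1],
    [-0.076, -0.283, 0, -1, -1]
  ]
}}

```text
clock: 12.6
position: [0.5279, -0.0196, 0.1463]
ee_rot: [0.683, 0.73, 0.0, 0.0]
ft_force: [-4.5, 2.1, 6.0]
grip_width: 0.534
grasp_force: 31.8
```

```bash
python3 g.py 0.5404 -0.0193 0.146 93.8
```

```text
t 12.6 pos [ 0.5279 -0.0196  0.1463] yaw 93.8 zdir [ 0. -0. -1.] F [-4.5  2.1  6. ] grip 0.534 31.8 q [ 0.7   0.33 -0.87  1.81  0.28  1.13 -0.19]
delta [-0.004  0.083  0.002  0.002] scaled [-0.004  0.083  0.002  0.002]
```

Call:
{"api": "carry_out", "payload": {
  "deltas": [
    [-0.002, -0.049, 0, -0.167, -1],
    [-0.009, -0.098, 0, -0.333, -1],
    [-0.019, -0.147, 0, -0.5, -1],
    [-0.034, -0.194, 0, -0.667, -1],
    [-0.053, -0.239, 0, -0.833, -1],
    [-0.076, -0.283, 0, -1, -1],
    [-0.076, -0.283, 0, -1, -1]
  ]
}}

```text
clock: 13.48
position: [0.4858, -0.0337, 0.1463]
ee_rot: [0.471, 0.882, -0.0, -0.001]
ft_force: [-9.3, 2.9, 12.0]
grip_width: 0.537
grasp_force: 32.5
```

Call:
{"api": "carry_out", "payload": {
  "deltas": [
    [-0.002, -0.049, 0, -0.167, -1],
    [-0.009, -0.098, 0, -0.333, -1],
    [-0.019, -0.147, 0, -0.5, -1],
    [-0.034, -0.194, 0, -0.667, -1],
    [-0.053, -0.239, 0, -0.833, -1],
    [-0.076, -0.283, 0, -1, -1],
    [-0.076, -0.283, 0, -1, -1]
  ]
}}

```text
clock: 14.35
position: [0.4563, -0.067, 0.1462]
ee_rot: [0.227, 0.974, -0.0, -0.002]
ft_force: [-14.6, 3.7, 19.2]
grip_width: 0.535
grasp_force: 33.3
```

```bash
python3 g.py 0.449 -0.106 0.146 181.4
```

```text
t 14.35 pos [ 0.4563 -0.067   0.1462] yaw 153.8 zdir [-0.003 -0.    -1.   ] F [-14.6   3.7  19.2] grip 0.535 33.3 q [ 1.05  0.2  -1.07  1.96  0.19  1.09  1.01]
delta [-0.071 -0.255  0.002 -0.92 ] scaled [-0.071 -0.255  0.002 -0.92 ]
```

Call:
{"api": "carry_out", "payload": {
  "deltas": [
    [-0.002, -0.049, 0, -0.167, -1],
    [-0.009, -0.098, 0, -0.333, -1],
    [-0.019, -0.147, 0, -0.5, -1],
    [-0.034, -0.194, 0, -0.667, -1],
    [-0.053, -0.239, 0, -0.833, -1],
    [-0.065, -0.262, 0, -0.92, -1],
    [-0.065, -0.262, 0, -0.92, -1],
    [-0.065, -0.262, 0, -0.92, -1]
  ]
}}

```text
clock: 15.35
position: [0.4473, -0.107, 0.1462]
ee_rot: [-0.012, 1.0, -0.001, -0.002]
ft_force: [-19.1, 1.5, 24.1]
grip_width: 0.534
grasp_force: 33.7
```

```bash
python3 g.py 0.449 -0.106 0.146 181.4; python3 - <<'E'
from h import *
ims=[]
for n in("wrist","top","scene"):
    c=camera(n);save(c,n+"5");P=pts(c)
    np.savez(n+"5.npz",P=P,img=c["img"]);ims.append(c["img"])
    x,y,z=P[...,0],P[...,1],P[...,2]
    near=np.hypot(x-.449,y+.106)<.035
    for nm,m in(("cap",near&(z>.168)&(z<.18)),("body",near&(z>.06)&(z<.157)),("ptr",(np.hypot(x-.3845,y+.107)<.025)&(z>.05)&(z<.06))):
        if m.sum()>3: print(n,nm,m.sum(),P[m].mean(0),cv2.minAreaRect(P[m][:,:2].astype(np.float32)))
w,t,s=ims
cv2.imwrite("pics/m5.png",np.hstack([cv2.resize(w,(400,300)),cv2.resize(s[200:350,180:380],(400,300))])[...,::-1])
E
```

```text
t 15.35 pos [ 0.4473 -0.107   0.1462] yaw -178.7 zdir [-0.005 -0.001 -1.   ] F [-19.1   1.5  24.1] grip 0.534 33.7 q [ 1.18  0.21 -1.12  1.96  0.21  1.1   1.57]
delta [-0.012  0.007  0.001 -0.002] scaled [-0.012  0.007  0.001 -0.002]
wrist cap 14906 [ 0.44224679 -0.10624541  0.17378514] ((0.4443218410015106, -0.1073233038187027), (0.06453488022089005, 0.03090601973235607), 82.21150207519531)
wrist body 17373 [ 0.43034971 -0.10654556  0.13404328] ((0.4461314082145691, -0.10599371045827866), (0.043838173151016235, 0.06822554767131805), 2.421177625656128)
wrist ptr 1999 [ 0.38357272 -0.10871864  0.05380433] ((0.38393616676330566, -0.10858377814292908), (0.02216062694787979, 0.021804099902510643), 47.16240692138672)
top body 9 [ 0.43156621 -0.08346149  0.09454596] ((0.432497501373291, -0.0831553265452385), (0.014317850582301617, 0.001788815832696855), 5.156989097595215)
scene cap 174 [ 0.45644042 -0.10745366  0.17376614] ((0.45220261812210083, -0.10715824365615845), (0.04102696478366852, 0.06615552306175232), 11.175350189208984)
scene body 773 [ 0.46897279 -0.11118935  0.11788601] ((0.4600525200366974, -0.10860796272754669), (0.06517227739095688, 0.04666430503129959), 66.8326187133789)
```

View pics/m5.png

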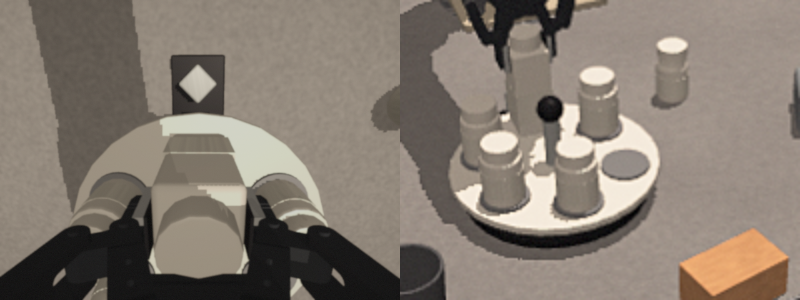

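```bash
python3 - <<'E'
from h import *
D=np.load("wrist5.npz");P=D["P"];x,y,z=P[...,0],P[...,1],P[...,2]
base=(np.hypot(x-.43,y+.107)<.03)
for lo in(.05,.06,.07,.08,.09,.10,.11):
    m=base&(z>lo)&(z<lo+.01)
    q=P[m]
    if m.sum()>20:
        k=np.polyfit(q[:,1],q[:,0],1); print(lo,m.sum(),"y",q[:,1].min(),q[:,1].max(),"mid",(q[:,1].min()+q[:,1].max())/2,"x",np.median(q[:,0]),"normal deg",180-np.degrees(np.arctan(k[0])) )
# turntable rim circle
m=(abs(z-.04)<.003)&(np.hypot(x-.534,y+.104)<.135)&(np.hypot(x-.534,y+.104)>.1);q=P[m]
ang=np.degrees(np.arctan2(q[:,1]+.104,q[:,0]-.534))%360
E=[]
for a in range(130,235,3):
    s=q[(ang>a)&(ang<a+3)]
    if len(s)>5:
        r=np.hypot(s[:,0]-.534,s[:,1]+.104);i=np.argsort(r)[-3:];E.append(s[i].mean(0)[:2])
E=np.array(E)
from scipy.optimize import least_squares
print(len(E),least_squares(lambda p:np.hypot(E[:,0]-p[0],E[:,1]-p[1])-.125,[.534,-.104],loss="soft_l1",f_scale=.001).x)
E
```

```text
0.05 293 y -0.1297996212428843 -0.08359104836521068 mid -0.1066953348040475 x 0.4254458451167434 normal deg 181.19473870950452
0.06 449 y -0.1301622570266996 -0.08353797362564391 mid -0.10685011532617175 x 0.4251557232973656 normal deg 181.1584740086806
0.07 527 y -0.13017054076782003 -0.08340543151057848 mid -0.10678798613919926 x 0.42513386272464493 normal deg 181.16402584070443
0.08 626 y -0.1302020001005615 -0.0832026832204385 mid -0.1067023416605 x 0.42512226070034376 normal deg 181.10668501727446
0.09 735 y -0.13008868861468267 -0.08324669555216942 mid -0.10666769208342605 x 0.4251565862261335 normal deg 181.07415445731903
0.1 988 y -0.13021946925891867 -0.08323127431402509 mid -0.10672537178647187 x 0.42559577373890034 normal deg 181.10582123576614
0.11 930 y -0.1284155493816941 -0.08476093931851207 mid -0.10658824435010308 x 0.42564911089462276 normal deg 181.1274509795933
35 [ 0.53428281 -0.10469986]
```

Call:
{"api": "carry_out", "payload": {
  "deltas": [
    [0.004, -0.005, -0.003, -0.017, -1],
    [0.004, -0.005, -0.003, -0.017, -1],
    [0.004, -0.005, -0.003, -0.017, -1],
    [0.004, -0.005, -0.003, -0.017, -1]
  ]
}}

```text
clock: 16.0
position: [0.4473, -0.1077, 0.1462]
ee_rot: [-0.016, 1.0, -0.0, -0.002]
ft_force: [-10.7, 0.6, 10.8]
grip_width: 0.533
grasp_force: 32.2
```

```bash
python3 g.py 0.449 -0.107 0.146 181.6; python3 - <<'E'
from h import *
P=pts(camera("wrist"));x,y,z=P[...,0],P[...,1],P[...,2]
m=(np.hypot(x-.43,y+.107)<.03)&(z>.06)&(z<.1);q=P[m];k=np.polyfit(q[:,1],q[:,0],1)
p=(np.hypot(x-.3845,y+.107)<.025)&(z>.05)&(z<.06);r=cv2.minAreaRect(P[p][:,:2].astype(np.float32))
f=np.array([np.median(q[:,0]),(q[:,1].min()+q[:,1].max())/2]);v=r[0]-f
print("normal",180-np.degrees(np.arctan(k[0])),f,r,"dir jar->ptr",np.degrees(np.arctan2(v[1],v[0]))%360)
P=pts(camera("scene"));x,y,z=P[...,0],P[...,1],P[...,2]
m=(np.hypot(x-.51,y-.3)<.08)&(z>.08)&(z<.11);print("knob",P[m].mean(0))
m=(np.hypot(x-.4,y-.1)<.05)&(z>.07)&(z<.09);print("pill",P[m].mean(0))
print(manip.get_obs()["joint_velocities"].round(4))
E
```

```text
t 16.0 pos [ 0.4473 -0.1077  0.1462] yaw -178.1 zdir [-0.003 -0.001 -1.   ] F [-10.7   0.6  10.8] grip 0.533 32.2 q [ 1.18  0.21 -1.12  1.97  0.21  1.1   1.58]
delta [-0.012  0.005  0.001  0.009] scaled [-0.012  0.005  0.001  0.009]
normal 181.61179138001944 [ 0.42516315 -0.10771271] ((0.3839302062988281, -0.10875792801380157), (0.021874722093343735, 0.022021647542715073), 46.95085525512695) dir jar->ptr 181.4520840555022
knob [0.50834366 0.33310273 0.09542013]
pill [0.4061027  0.10023482 0.0774625 ]
[ 0.0008  0.0014  0.0011 -0.0004 -0.0014 -0.     -0.0012]
```

Jar direction 181.6° against 181.5° to the pointer. It's aligned and still, the lever is home and the pill bottle hasn't moved, so I'm handing in.

```bash
python3 -c "
from workcell import ticket
print(ticket.hand_in())"
```

```text
the job is handed in; nothing more can be done
None
```

The job is handed in: the tally lever was pushed to its stop and sprang fully back, and the gripper is still holding the tall jar in line with the pointer, within about 0.2° by the wrist camera; no verdict came back.

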